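# Nudge the sample can up the feed gutter and bolt it in

## Task

With closed fingertips, nudge the round sample can lying in the sloping gutter up to the top, until it drops into the level pocket against the end stop in front of the reader and no longer rolls back; then push the keeper's upright tab fully home so that its tongue bars the gutter behind the can. Only push: do not lift or carry the can, press it hard, or flick it so that it shoots up the gutter. Leave everything else standing where it is and finish with the robot touching nothing.

Things in the scene. Friction and masses are not known exactly. Their poses are not given: they have to be found in the camera images.
- rig: Fixed feed rig on a grey base plate 330 x 200 x 8 mm. Origin on the bench (z 0), z up; x runs uphill along the gutter in plan (the way the can must go), y to the keeper's side; gutter's centre line y = 0. In this frame (mm): white reader head x 108 to 164, y +-55, up to z 108; keeper's guide block x 8 to 48, y 40 to 130, up to z 69. 'Rig' coordinates below are in this frame.
- gutter: Sloping part of the gutter, fixed in the rig. Origin on the centre line at its floor's upper edge (rig x 50, z 55 mm); x uphill along the floor (slope 0.12 rad), z square to it, floor at z 0, from x -180 to 0 mm. 64 mm wide inside; side walls 4 mm thick, 15 mm high. Low stop: strip 12 mm high, x -177 to -165, on which the can leans at the start.
- pocket (a point): Where the can's centre belongs: over the level pocket beyond the slope's upper edge, at rig x 68.5, y 0, z 77 mm. The pocket's floor is at rig z 49 (6 mm step down from the slope's edge at x 50) and ends at the end stop's upright face at rig x 98 (72 wide, up to z 98). A can in it has 3 mm of play (centre at rig x 67 to 70). Pocket walls: 64 apart, tops at z 70.
- can_center (a point): Centre of the can to move: closed steel cylinder, diameter 56 mm, length 60 mm, 0.18 to 0.35 kg, lying across the gutter (axis along rig y) so that it rolls along it. Starts on the low stop (gutter x -142, z 28 mm; rig x -94, z 66) and rolls back there unless held or in the pocket. Its upper half is clear of the walls. Ignore its orientation: it turns with the can.
- keeper (a joint): Travel of the steel sliding keeper (m): 0 drawn back, 0.050 fully home at its own stop; starts at 0 to 0.008. Slides to the rig's -y, needs about 1 to 2 N, stays where left. Its tongue (rig x 23 to 33, z 70 to 84 mm) crosses over the gutter's wall, 6 to 9 mm behind a can in the pocket; tip at rig y 46 mm drawn back (clear of the gutter), y -4 home.
- tab_face (a point): Middle of the outer face (looking to the rig's +y) of the keeper's upright tab, the face to push towards the rig's -y. At rig x 28, z 100 mm, and y 97 mm minus the keeper's travel. The tab is a plate 36 mm wide along rig x, 6 mm thick, from rig z 70 to z 120 mm.
- spare_can: Bystander: a second, identical steel can, 56 mm in diameter, 60 mm high, standing upright on the rig's base plate on the keeper's side, near the low end. Origin at the centre of its underside.
- vial: Bystander: amber glass vial, 26 mm in diameter, 50 mm high, standing on the base plate between the spare can and the keeper. Origin at the centre of its underside.
- pot: Bystander: small clear pot with a white cap, 40 mm in diameter, 45 mm high, standing on the base plate beside the reader head. Origin at the centre of its underside.
- beaker: Bystander: glass beaker, 70 mm in diameter, 90 mm high, on the bench to the robot's left. Origin at the centre of its underside.
- wash_bottle: Bystander: white wash bottle, 64 mm in diameter, 160 mm high, on the bench to the robot's right. Origin at the centre of its underside.
- mortar: Bystander: white mortar bowl, 100 mm in diameter, 55 mm high, on the bench to the left. Origin at the centre of its underside.
- forceps: Bystander: steel forceps, 140 mm long, 6 mm thick, lying on the bench to the robot's right. Origin at mid-length on its underside.
Not all that is in view belongs to the job. What is shaped like the part that bears can_center but turquoise is not meant.

How it is judged:
By the outcome, as a careful person would: the job done as asked, in the order asked, and still so for the second after the job is handed in, with the robot touching nothing.
It also fails if it takes over 51 s, if anything falls off the work surface, if the arm or the gripper's body presses on something with over 40 N, if the wrist force passes 120 N, or if a joint passes its speed limit or range.

## Robot

A 6-joint arm with a two-finger parallel gripper is mounted at the origin on the work surface. World frame = base frame: x ahead of the robot, y to its left, z up, the work surface at z = 0. Lengths are in mm, angles in degrees, forces in N, time in s.
With the tool pointing down it reaches from about 325 to 775 mm from the base axis. Payload 9.3 kg.
Tool frame: the origin (TCP) lies at the very end of the fingers, on their centre line; the grasp point (between the pads) lies 19 mm behind it; y points along the fingers, x is the direction in which the jaws open and shut, and the axes are right-handed (so a half turn about y gives the same grasp; the last joint's range is limited). The gripper opens to 85 mm and grips with 20 to 120 N. Pads are 22 mm wide; open, the fingers measure 114 mm over their backs; the gripper's body (76 mm by 85 mm) begins 54 mm behind the grasp point. The pads swing forward as they close: fully open they stand 13 mm farther back than shut.
Start: joints at [56.631, 14.817, 1.232, 76.415, 0, 81.257], TCP at [229.18, 499.973, 231.279] pointing down, gripper open.
Joint ranges: [-174.27, 174.27], [-52.1, 104.24], [-59.71, 78.15], [-110.17, 111.67], [-87.03, 83.33], [-180, 180]. Speed limits (degrees/s): [127.2, 127.2, 159.86, 180, 180, 180].

## Interface

Orientations are given as [roll, pitch, yaw] about the fixed x, y, z axes, in that order (R = Rz(yaw) Ry(pitch) Rx(roll)).
In Python, from workcell import robot, capture gives the robot as it stands.
- The arm moves only by the tool move_arm, never from a script. Its argument "deltas" is a list of rows, each a list of 7 numbers: the shift along the world's x, y, z in mm, then the turn, a rotation vector about the world's x, y, z in rad, then the closure, from 0 (fully open) to 1 (shut). In form: [[x, y, z, ax, ay, az, gripper], ...]. A call has 1 to 10 rows; each row is the pose to reach, as a shift and turn from the pose commanded when the call began; what a row does not reach only later rows make up. A row lasts 1/8 s, in which the tool goes at most 62.5 mm and 10.7 degrees, less where a joint would pass 70% of its speed; a pose out of reach is approached as far as the arm can. A call with a gripper value outside its range is refused whole. The fingers move at their own pace and stop on an object; the grip force is fixed at half the most. Time passes only in rows, so rows that repeat a pose let the fingers close. It gives the time, the measured TCP pose, the force and the opening at its end, in the units of the state.
- robot.get_state(): the state, without advancing time (a new reading comes with each control period).
- capture(name): name is "side" or "top"; returns a dict with "img" (480x640x3 uint8, red, green, blue), "range_z" (480x640 float32, mm along the optical axis (not along the pixel's ray), 0 where there is no reading), "fovy" (degrees; the focal length in pixels is half the picture's height over the tangent of half this angle, whatever the lens; pixels are square), "cx", "cy" (the principal point, pixels), "extrinsics" (4x4, takes a point from world to camera coordinates). Camera axes: x right, y down, z forward; pixel columns grow to the right and rows downward; lengths in mm; the calibration is good to about 2 mm. A picture is of the moment at which its call begins.
- robot.job_done(): hands the job in, once; it reports no verdict.
The state is a dict: "time_s": time; "joint_positions": joint angles; "dq": joint speeds; "joint_efforts": joint torques, N m; "tcp_pos": TCP position; "tcp_rot": TCP orientation; "wrist_force": force on the tool from outside, world axes, zero at the start; "torque": the same for the moment, N m; "gripper_width": finger opening in mm.
Only numpy, scipy, OpenCV 4.12 (cv2) and the standard library are available. Lean on these libraries where they do the work, as an engineer would, in place of code of your own. Each camera call takes 0.05 s, during which the arm holds its last target.

## Working session

There is one attempt and no reset: what is moved stays moved. The work goes in short steps, Python scripts to look and compute and a tool call to move; the robot and the scene stay as the last step left them, time stands still between calls to the robot, and variables do not carry over. Pictures are saved under pics/ and viewed, and the job is handed in when it is done.

Besides the shell and the picture viewer there is one more tool, called after ">>>" as name(argument=value, ...) on one line, values as JSON. move_arm: Moves the arm, as the interface text tells. Its arguments: {"type":"object","properties":{"deltas":{"type":"array"}},"required":["deltas"]}

```bash
mkdir -p pics; ls; cat > h.py <<'E'
import numpy as np, cv2, math
from workcell import robot, capture
def K(c):
    f=240/math.tan(math.radians(c["fovy"])/2); return f,c["cx"],c["cy"]
def cloud(c):
    f,cx,cy=K(c); z=c["range_z"].astype(float); v,u=np.mgrid[0:480,0:640]
    P=np.stack([(u-cx)/f*z,(v-cy)/f*z,z],-1)
    E=np.array(c["extrinsics"]); R,t=E[:3,:3],E[:3,3]
    W=(P-t)@R; W[z<=0]=np.nan; return W
def snap(n,name):
    c=capture(n); cv2.imwrite(f"pics/{name}.png",c["img"][:,:,::-1]); 
    np.savez(f"pics/{name}.npz",W=cloud(c),img=c["img"],E=c["extrinsics"],k=K(c)); return c
def proj(E,k,p):
    q=E[:3,:3]@np.array(p)+E[:3,3]; return k[1]+k[0]*q[0]/q[2],k[2]+k[0]*q[1]/q[2]
E
python3 - <<'E'
from h import *
for n in("side","top"):
    c=snap(n,n+"0"); print(n,K(c),np.round(c["extrinsics"],3).tolist())
print(robot.get_state())
E
```

```text
pics
side (472.36236674392416, 320.58568308114104, 238.19704976143825) [[0.983, -0.183, 0.015, -579.065], [-0.113, -0.665, -0.738, 131.956], [0.145, 0.724, -0.674, 1096.208], [0.0, 0.0, 0.0, 1.0]]
top (592.8329189358578, 321.88416163692307, 236.30586585028584) [[-0.024, -0.999, -0.023, 32.391], [-0.995, 0.027, -0.1, 630.038], [0.101, 0.021, -0.995, 1338.33], [0.0, 0.0, 0.0, 1.0]]
{'time_s': 0.1, 'joint_positions': array([ 5.66312320e+01,  1.48459423e+01,  1.19341612e+00,  7.64160088e+01,
       -1.71719041e-03,  8.12555912e+01]), 'dq': array([-0.01993111, -0.16856185,  0.03928142, -0.09252126, -0.10046319,
       -0.16254713]), 'joint_efforts': array([ 4.57076661e-03, -5.56695557e+01,  3.45068192e+01,  1.16730086e-02,
       -2.33304054e-04, -8.47678194e-06]), 'tcp_pos': array([229.04212868, 499.74984406, 230.73699675]), 'tcp_rot': array([-8.99912781e+01,  6.79993860e-02,  6.53756469e+01]), 'wrist_force': array([ 0.20186205, -0.60656635, -0.73300177]), 'torque': array([ 0.01136296,  0.00066532, -0.01264689]), 'gripper_width': 85.27727704777104}
```

View pics/side0.png

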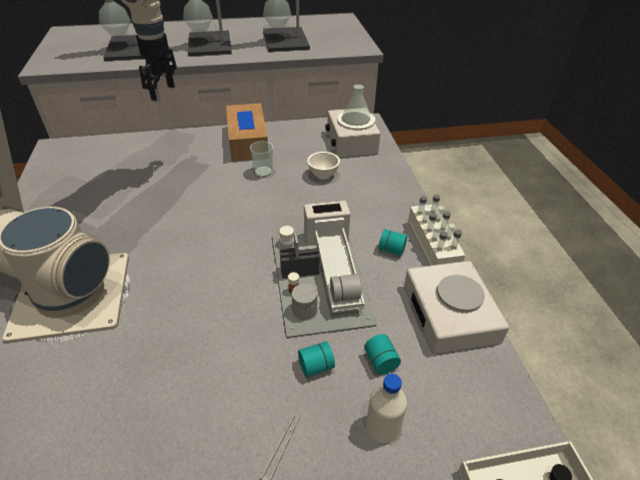

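View pics/top0.png

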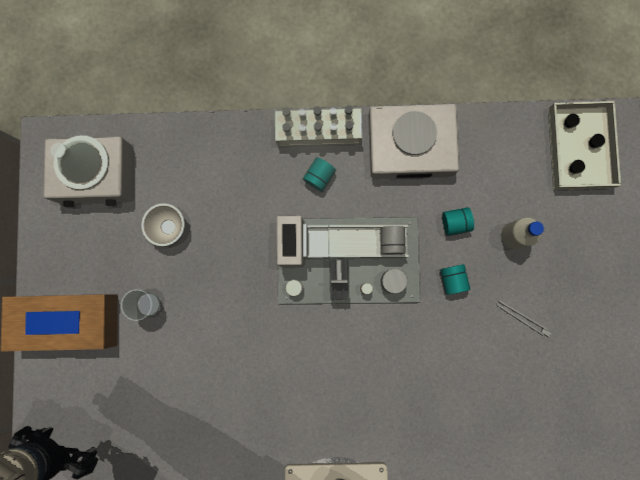

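```bash
cat > fit.py <<'E'
from h import *
d=np.load("pics/top0.npz"); W=d["W"]; img=d["img"].astype(int)
s=np.load("pics/side0.npz"); V=s["W"]
for n,A in(("top",W),("side",V)):
    z=A[...,2]; 
    r=(A[...,0]>300)&(A[...,0]<800)&(np.abs(A[...,1])<500)
    print(n,"bench z",np.nanmedian(z[r]))
v,u=np.mgrid[0:480,0:640]
box=(u>270)&(u<425)&(v>205)&(v<310)
bz=0
Pm=box&(W[...,2]>4.5)&(W[...,2]<300)
lab,st=cv2.connectedComponents(Pm.astype(np.uint8))[0:2]
big=np.argmax(np.bincount(st[st>0])); Pm=st==big
rect=cv2.minAreaRect(W[Pm][:,:2].astype(np.float32)); print("plate",rect)
H=box&(W[...,2]>100)&(W[...,2]<116); rr=cv2.minAreaRect(W[H][:,:2].astype(np.float32)); print("reader+",H.sum(),rr)
for lo,hi in((5,12),(45,50),(50,62),(62,72),(72,88),(88,100),(100,106),(106,112),(112,125)):
    m=box&(W[...,2]>lo)&(W[...,2]<hi)
    nn,l,stt,c=cv2.connectedComponentsWithStats(m.astype(np.uint8))
    for i in range(1,nn):
        if stt[i,4]>25:
            q=W[l==i]; print((lo,hi),stt[i].tolist(),np.round(q.mean(0),1),np.round(q[:,:2].min(0)),np.round(q[:,:2].max(0)))
E
python3 fit.py
python3 - <<'E'
import cv2
i=cv2.imread("pics/top0.png")[200:315,265:430]
cv2.imwrite("pics/top0c.png",cv2.resize(i,None,fx=4.8,fy=4.8,interpolation=cv2.INTER_CUBIC))
i=cv2.imread("pics/side0.png")[190:340,260:420]
cv2.imwrite("pics/side0c.png",cv2.resize(i,None,fx=4,fy=4,interpolation=cv2.INTER_CUBIC))
E
```

```text
top bench z 1.5059788425784755
side bench z 0.14119309051264045
plate ((577.05322265625, -41.45359802246094), (341.3150939941406, 211.90110778808594), 88.62428283691406)
reader+ 1306 ((592.198486328125, -4.7039337158203125), (259.55963134765625, 136.48147583007812), 80.95771026611328)
(5, 12) [276, 216, 146, 90, 4458] [552.4 -59.2   8.5] [ 471. -210.] [678. 127.]
(45, 50) [342, 227, 29, 28, 329] [618.2 -64.8  47.5] [586. -93.] [648. -30.]
(45, 50) [307, 228, 22, 28, 306] [617.4  27.3  48.1] [586.   2.] [649.  51.]
(50, 62) [307, 225, 87, 33, 825] [620.4 -19.3  53.8] [ 580. -146.] [652.  50.]
(50, 62) [363, 254, 40, 4, 83] [ 581.3 -118.2   55.6] [ 579. -164.] [586. -76.]
(50, 62) [285, 280, 16, 16, 182] [513.7  84.3  53.8] [497.  68.] [531. 102.]
(50, 62) [361, 283, 11, 11, 88] [507.9 -80.9  57.9] [498. -92.] [520. -69.]
(62, 72) [316, 225, 35, 3, 68] [650.   -8.1  67.1] [648. -48.] [653.  28.]
(62, 72) [322, 255, 31, 3, 56] [582.3 -17.3  66.8] [580. -51.] [585.  16.]
(62, 72) [329, 259, 5, 21, 67] [553.4  -3.8  68.9] [531.  -8.] [575.   1.]
(62, 72) [335, 259, 13, 23, 93] [555.4 -31.
[... 584 characters left out ...]
88) [339, 283, 9, 16, 45] [505.6 -27.4  76.4] [488. -38.] [521. -20.]
(88, 100) [303, 224, 4, 33, 97] [615.3  53.5  96. ] [581.  50.] [653.  58.]
(88, 100) [383, 226, 20, 27, 390] [ 614.4 -141.4   92.8] [ 585. -163.] [ 644. -120.]
(100, 106) [290, 215, 12, 27, 110] [648.   67.7 103.6] [615.  60.] [672.  84.]
(100, 106) [276, 216, 13, 12, 40] [660.5 101.9 104.2] [646.  88.] [671. 115.]
(100, 106) [276, 238, 17, 28, 129] [584.3 103.4 104.1] [562.  81.] [622. 116.]
(100, 106) [292, 242, 10, 24, 76] [586.9  66.3 103.8] [562.  61.] [612.  82.]
(106, 112) [276, 216, 26, 50, 752] [616.6  88.7 108.4] [562.  59.] [670. 116.]
(112, 125) [330, 280, 17, 3, 50] [524.4 -18.1 120.5] [522. -35.] [527.  -1.]
```

View pics/top0c.png

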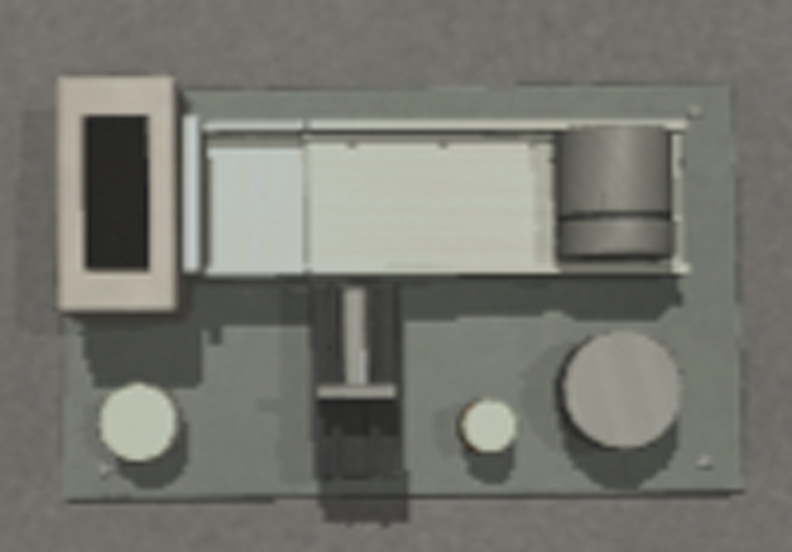

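View pics/side0c.png

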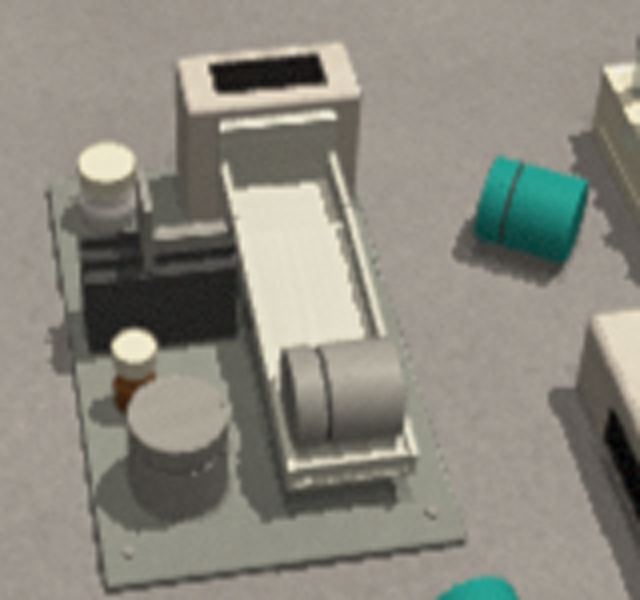

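```bash
cat > fit2.py <<'E'
from h import *
for nm in("top0","side0"):
    d=np.load(f"pics/{nm}.npz"); W=d["W"]; X,Y,Z=W[...,0],W[...,1],W[...,2]
    def fit(m,t):
        q=W[m]; 
        if len(q)<10: print(nm,t,len(q)); return
        vx,vy,x0,y0=cv2.fitLine(q[:,:2].astype(np.float32),cv2.DIST_HUBER,0,.01,.01).ravel()
        print(nm,t,len(q),"heading off +y deg",round(math.degrees(math.atan2(-vx/vy,1)),2),"x at y=-40:",round(float(x0+(-40-y0)*vx/vy),1))
    # walls: z > floor+9
    yo=Y+20   # approx rig x = Y+47
    rx=Y+47
    fl=np.where(rx<50,55+(rx-50)*math.tan(.12),50)
    mm=(rx>-120)&(rx<95)&(Z>fl+9)&(Z<fl+22)
    fit(mm&(X>640)&(X<662)&((rx>-60)),"farwall"); fit(mm&(X>572)&(X<592)&(rx>-60)&((rx<15)|(rx>40)),"nearwall")
    # plate near edge: per Y bin, min X with 4.5<Z<12
    for nmn,lo,hi,f in(("nearedge",440,520,np.min),("faredge",660,710,np.max)):
        pts=[]
        for y in range(-190,110,5):
            m=(np.abs(Y-y)<2.5)&(X>lo)&(X<hi)&(Z>4.8)&(Z<12)
            if m.sum()>0: pts.append((f(X[m]),y))
        pts=np.array(pts,np.float32)
        if len(pts)>8:
            vx,vy,x0,y0=cv2.fitLine(pts,cv2.DIST_HUBER,0,.01,.01).ravel(); print(nm,nmn,len(pts),round(math.degrees(math.atan(-vx/vy)),2),x0+(-40-y0)*vx/vy)
    # reader front face? reader top
    m=(X>540)&(X<690)&(Y>50)&(Y<130)&(Z>105)&(Z<112)
    r=cv2.minAreaRect(W[m][:,:2].astype(np.float32)); print(nm,"reader",m.sum(),r)
    m=(X>515)&(X<535)&(Y>-45)&(Y<5)&(Z>116)&(Z<125); 
    if m.sum()>5: print(nm,"tab top",m.sum(),cv2.minAreaRect(W[m][:,:2].astype(np.float32)))
    m=(X>580)&(X<650)&(Y>-165)&(Y<-115)&(Z>85)&(Z<100)
    if m.sum()>5: fit(np.zeros_like(m),""); print(nm,"can top",np.nanmax(Z[m]),cv2.minAreaRect(W[m][:,:2].astype(np.float32)))
    # spare can, vial, pot top
E
python3 fit2.py
```

```text
top0 farwall 145 heading off +y deg -0.4 x at y=-40: 649.5
top0 nearwall 122 heading off +y deg 0.16 x at y=-40: 581.3
top0 nearedge 60 0.33 448.2303
top0 faredge 57 0.33 697.1756
top0 reader 894 ((617.1405639648438, 87.8587646484375), (55.159976959228516, 109.827880859375), 89.01409149169922)
top0 tab top 48 ((524.4806518554688, -17.762821197509766), (34.328277587890625, 4.464022636413574), 88.56640625)
top0  0
top0 can top 99.8302319622726 ((614.650390625, -141.31692504882812), (59.616024017333984, 46.33280563354492), 1.1420667171478271)
side0 farwall 110 heading off +y deg -0.26 x at y=-40: 650.5
side0 nearwall 102 heading off +y deg -0.46 x at y=-40: 582.3
side0 nearedge 60 -0.9 478.50946
side0 faredge 52 -0.62 675.43604
side0 reader 407 ((618.4199829101562, 84.14568328857422), (54.186134338378906, 105.96466064453125), 89.544189453125)
side0 tab top 31 ((525.2198486328125, -17.771469116210938), (37.84616470336914, 5.597040176391602), 88.75386810302734)
side0  0
side0 can top 96.36835439561376 ((615.4419555664062, -143.91107177734375), (40.272098541259766, 60.02187728881836), 87.91567993164062)
```

>>> move_arm(deltas=[[19,-35,0,0,0,-0.058,1],[38,-70,0,0,0,-0.116,1],[58,-105,0,0,0,-0.173,1],[77,-139,0,0,0,-0.231,1],[96,-174,0,0,0,-0.289,1],[115,-209,0,0,0,-0.347,1],[135,-243,0,0,0,-0.404,1],[154,-278,0,0,0,-0.462,1],[173,-313,0,0,0,-0.52,1],[192,-348,0,0,0,-0.578,1]])

```text
time_s: 1.35
tcp_pos: [421.5, 150.8, 231.1]
tcp_rot: [-90.0, 0.0, 32.1]
wrist_force: [1.7, 1.5, 0.4]
gripper_width: -0.1
```

>>> move_arm(deltas=[[19,-35,0,0,0,-0.058,1],[38,-70,0,0,0,-0.116,1],[58,-105,0,0,0,-0.173,1],[77,-139,0,0,0,-0.231,1],[96,-174,0,0,0,-0.289,1],[115,-209,0,0,0,-0.347,1],[135,-243,0,0,0,-0.404,1],[154,-278,0,0,0,-0.462,1],[173,-313,-20,0,0,-0.52,1],[192.6,-347.5,-50,0,0,-0.577,1]])

```text
time_s: 2.6
tcp_pos: [614.6, -196.9, 181.1]
tcp_rot: [-90.0, -0.1, -0.9]
wrist_force: [0.3, 1.3, -1.0]
gripper_width: 0.2
```

```bash
python3 - <<'E'
from h import *
s=robot.get_state(); print({k:np.round(v,2) for k,v in s.items()})
E
```

```text
{'time_s': np.float64(2.6), 'joint_positions': array([-25.21,  25.09,   9.4 ,  74.23,   0.  ,  65.71]), 'dq': array([-1.704e+01,  2.788e+01,  7.190e+00, -1.948e+01, -1.000e-02,
        8.940e+00]), 'joint_efforts': array([ 1.340e+00, -7.419e+01,  3.373e+01,  1.270e+00, -7.000e-02,
       -2.800e-01]), 'tcp_pos': array([ 614.6 , -196.93,  181.08]), 'tcp_rot': array([-9.003e+01, -7.000e-02, -9.200e-01]), 'wrist_force': array([ 0.31,  1.29, -1.02]), 'torque': array([ 0.01, -0.06, -0.02]), 'gripper_width': np.float64(0.17)}
```

>>> move_arm(deltas=[[0,0,-25,0,0,0,1],[0,0,-50,0,0,0,1],[0,0,-70,0,0,0,1],[0,0,-90,0,0,0,1],[0,0,-105,0,0,0,1],[0,0,-115,0,0,0,1],[0,0,-122,0,0,0,1],[0,0,-122,0,0,0,1]])

```text
time_s: 3.6
tcp_pos: [613.7, -195.5, 59.1]
tcp_rot: [-90.0, 0.0, -0.8]
wrist_force: [0.6, -0.5, 0.5]
gripper_width: 0.1
```

```bash
python3 - <<'E'
from h import *
s=robot.get_state(); print(s["tcp_pos"],s["wrist_force"])
for n in("side","top"): snap(n,n+"1")
a=cv2.imread("pics/top1.png")[200:315,265:440]; b=cv2.imread("pics/side1.png")[190:340,260:420]
a=cv2.resize(a,(720,473)); b=cv2.resize(b,(560,525),interpolation=cv2.INTER_CUBIC)
cv2.imwrite("pics/a1.png",a);cv2.imwrite("pics/b1.png",b)
E
```

```text
[ 613.71301315 -195.48570909   59.07608133] [ 0.56507099 -0.52451878  0.51513147]
```

View pics/a1.png

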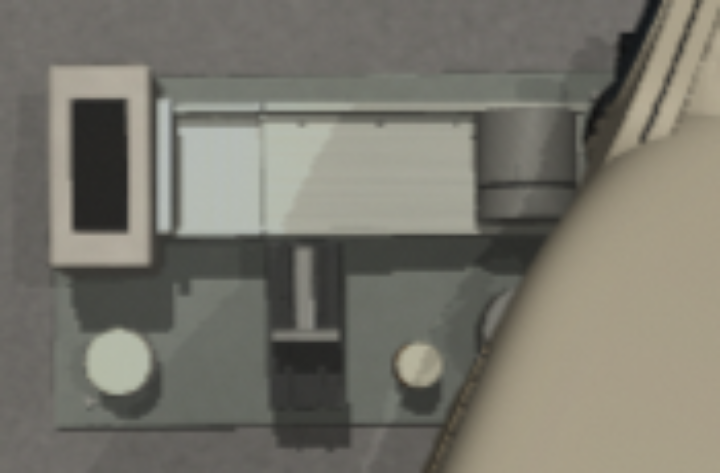

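View pics/b1.png

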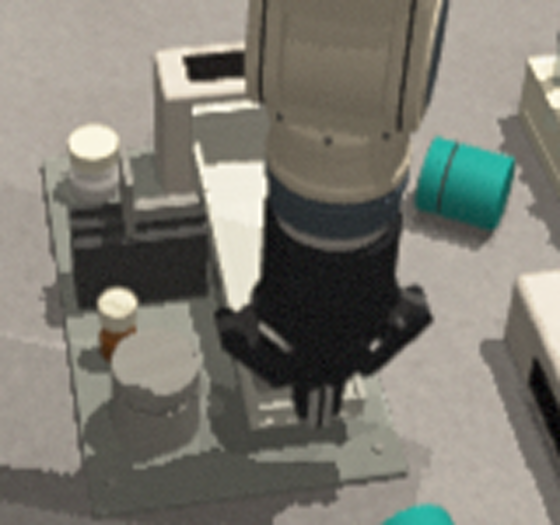

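>>> move_arm(deltas=[[0,4,0,0,0,0,1],[0.1,8,0,0,0,0,1],[0.2,11,0,0,0,0,1],[0.2,13,0,0,0,0,1],[0.2,15,0,0,0,0,1],[0.2,17,0.2,0,0,0,1],[0.3,19,0.5,0,0,0,1],[0.3,22,0.8,0,0,0,1],[0.3,25,1.2,0,0,0,1],[0.4,28,1.5,0,0,0,1]])

```text
time_s: 4.95
tcp_pos: [614.2, -167.3, 60.8]
tcp_rot: [-90.0, 0.0, -0.8]
wrist_force: [-0.0, -1.5, 0.2]
gripper_width: 0.1
```

```bash
cat > look.py <<'E'
import sys
from h import *
t=sys.argv[1]
s=robot.get_state(); print(s["time_s"],s["tcp_pos"],s["wrist_force"])
for n in("side","top"): snap(n,n+t)
a=cv2.imread(f"pics/top{t}.png")[200:315,265:440]; b=cv2.imread(f"pics/side{t}.png")[190:340,260:420]
a=cv2.resize(a,(400,263)); b=cv2.resize(b,(380,356),interpolation=cv2.INTER_CUBIC)
o=np.zeros((356,780,3),np.uint8); o[:263,:400]=a; o[:,400:]=b; cv2.imwrite(f"pics/c{t}.png",o)
# can centre estimate from the top view: points higher than walls over the gutter
W=np.load(f"pics/top{t}.npz")["W"]; X,Y,Z=W[...,0],W[...,1],W[...,2]
fl=np.where(Y<2.5,55+(Y-2.5)*.1206,49)
m=(X>586)&(X<646)&(Y>-185)&(Y<48)&(Z>fl+30)&(Z<fl+64)
if m.sum()>10: print("can pts",m.sum(),"Y range",Y[m].min(),Y[m].max(),"X",X[m].min(),X[m].max(),"zmax",Z[m].max())
E
python3 look.py 2
```

```text
4.95 [ 614.176254   -167.29532293   60.81007056] [-0.0411773  -1.47518255  0.19607052]
can pts 438 Y range -142.4613415813069 -100.05855373350856 X 586.0098684387402 645.1708559340406 zmax 102.06133249391952
```

View pics/c2.png

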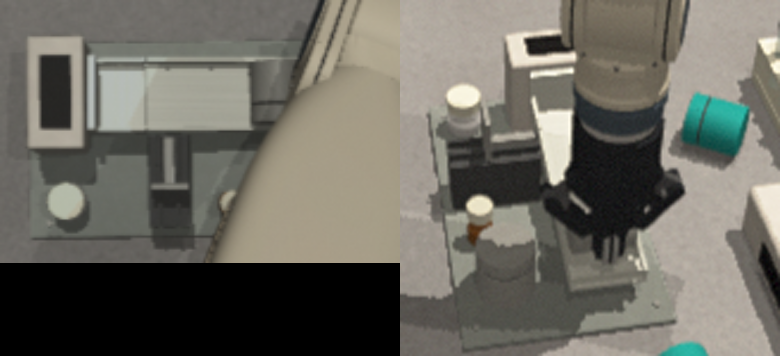

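>>> move_arm(deltas=[[0,4,0.5,0,0,0,1],[0.1,8,1,0,0,0,1],[0.2,13,1.6,0,0,0,1],[0.2,18,2.2,0,0,0,1],[0.3,23,2.8,0,0,0,1],[0.4,28,3.4,0,0,0,1],[0.5,33,4,0,0,0,1],[0.5,38,4.6,0,0,0,1],[0.6,42,5.1,0,0,0,1],[0.7,46,5.6,0,0,0,1]])

```text
time_s: 6.3
tcp_pos: [614.9, -121.3, 66.4]
tcp_rot: [-90.0, 0.0, -0.8]
wrist_force: [0.1, -1.0, -0.2]
gripper_width: -0.1
```

>>> move_arm(deltas=[[0,4,0.5,0,0,0,1],[0.1,8,1,0,0,0,1],[0.2,13,1.6,0,0,0,1],[0.2,18,2.2,0,0,0,1],[0.3,23,2.8,0,0,0,1],[0.4,28,3.4,0,0,0,1],[0.5,33,4,0,0,0,1],[0.5,38,4.6,0,0,0,1],[0.6,42,5.1,0,0,0,1],[0.7,46,5.6,0,0,0,1]])

```text
time_s: 7.55
tcp_pos: [615.6, -75.3, 72.0]
tcp_rot: [-90.0, -0.0, -0.8]
wrist_force: [-0.5, -1.3, 0.4]
gripper_width: 0.2
```

```bash
python3 look.py 3
```

```text
7.55 [615.59238227 -75.2629704   72.01564981] [-0.48270575 -1.31240355  0.36914829]
can pts 114 Y range -23.2932658626348 -8.663319115756693 X 591.732992144249 645.2864809796446 zmax 106.30860152872106
```

View pics/c3.png

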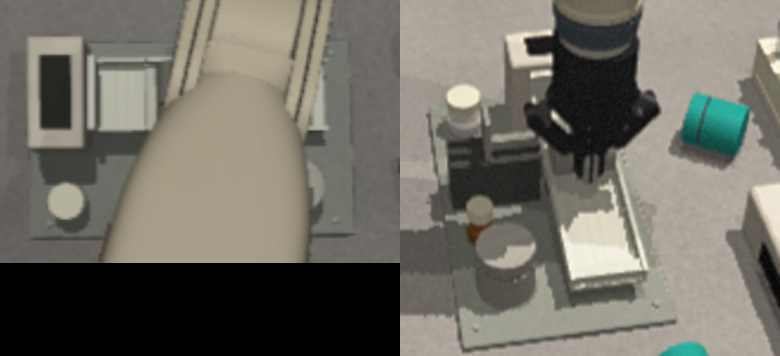

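>>> move_arm(deltas=[[0,3,0.4,0,0,0,1],[0.1,6,0.7,0,0,0,1],[0.1,10,1.2,0,0,0,1],[0.2,14,1.7,0,0,0,1],[0.2,18,2.2,0,0,0,1],[0.3,21,2.5,0,0,0,1],[0.3,24,2.9,0,0,0,1],[0.4,27,3.2,0,0,0,1],[0.4,29,3.4,0,0,0,1],[0.4,31,3.6,0,0,0,1]])

```text
time_s: 8.9
tcp_pos: [616.0, -44.4, 75.6]
tcp_rot: [-90.0, 0.0, -0.8]
wrist_force: [0.2, -1.3, 0.5]
gripper_width: 0.1
```

>>> move_arm(deltas=[[0,1.5,0.2,0,0,0,1],[0,3,0.4,0,0,0,1],[0.1,4.5,0.5,0,0,0,1],[0.1,6,0.6,0,0,0,1],[0.1,7.5,0.6,0,0,0,1],[0.1,9,0.6,0,0,0,1],[0.1,10.5,0.6,0,0,0,1],[0.2,12,0.6,0,0,0,1],[0.2,13.5,0.6,0,0,0,1],[0.2,15,0.6,0,0,0,1]])

```text
time_s: 10.15
tcp_pos: [616.2, -29.4, 76.2]
tcp_rot: [-90.0, -0.0, -0.8]
wrist_force: [1.0, -0.3, -0.0]
gripper_width: -0.2
```

```bash
python3 look.py 4
```

```text
10.15 [616.19751596 -29.41708163  76.19174925] [ 0.96663582 -0.28539119 -0.00927934]
can pts 40 Y range 40.50207775843265 47.97262978997778 X 608.3461108994663 645.8374567940053 zmax 100.16067413814211
```

View pics/c4.png

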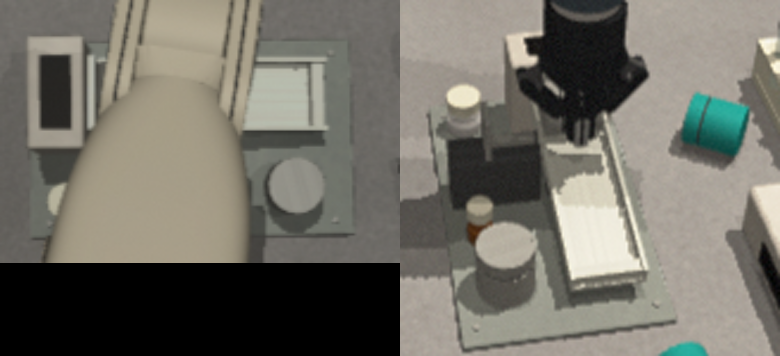

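>>> move_arm(deltas=[[0,-4,0,0,0,0,1],[-0.2,-12,0,0,0,0,1],[-0.3,-20,4,0,0,0,1],[-0.3,-22,25,0,0,0,1],[-0.3,-22,55,0,0,0,1],[-0.3,-22,90,0,0,0,1],[-10,-22,115,0,0,0,1],[-40,-22,120,0,0,0,1],[-75,-22,120,0,0,0,1],[-105,-10,120,0,0,0,1]])

```text
time_s: 11.5
tcp_pos: [510.1, -40.3, 196.5]
tcp_rot: [-90.0, -0.0, -0.9]
wrist_force: [-0.2, -0.1, 0.2]
gripper_width: -0.1
```

>>> move_arm(deltas=[[-25,15,0,0,0,0,1],[-50,22,0,0,0,0,1],[-65,22,0,0,0,0,1],[-65,22,0,0,0,0,1]])

```text
time_s: 12.0
tcp_pos: [445.9, -17.9, 196.7]
tcp_rot: [-90.0, -0.1, -0.8]
wrist_force: [0.4, -0.0, 0.7]
gripper_width: -0.1
```

```bash
python3 look.py 5; python3 - <<'E'
from h import *
d=np.load("pics/side5.npz");W=d["W"];X,Y,Z=W[...,0],W[...,1],W[...,2]
m=(X>586)&(X<646)&(Y>-40)&(Y<48)&(Z>86)&(Z<112)
print("side can pts",m.sum()); 
if m.sum(): print(np.nanmin(W[m],0),np.nanmax(W[m],0),np.median(W[m],0))
E
```

```text
12.0 [445.91481228 -17.94682703 196.70637672] [ 0.43689947 -0.04000627  0.69488714]
can pts 635 Y range -5.161221085489298 47.97509578083233 X 586.2893096820341 645.7906464003298 zmax 111.59626480185699
side can pts 398
[587.3868856   -8.10822613  86.0838106 ] [645.86094477  47.69271245 106.7794864 ] [616.37612447   8.73320549  99.33227941]
```

View pics/c5.png

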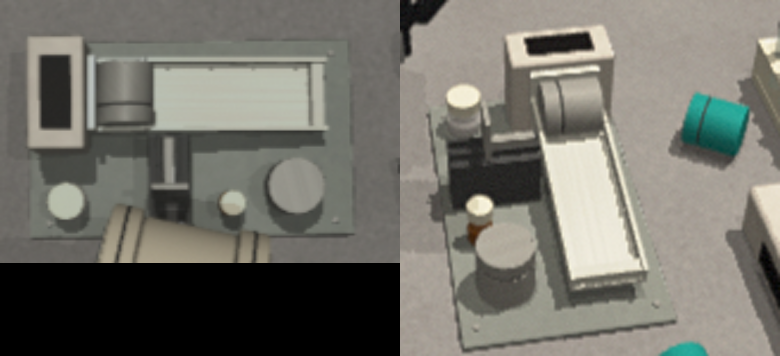

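>>> move_arm(deltas=[[10,0,-25,0,0,0,1],[20,0,-50,0,0,0,1],[30,0,-72,0,0,0,1],[35,0,-90,0,0,0,1],[38,0,-99,0,0,0,1],[41,0,-103,0,0,0,1],[44,0,-103,0,0,0,1]])

```text
time_s: 12.98
tcp_pos: [490.6, -17.6, 93.4]
tcp_rot: [-90.0, -0.0, -0.8]
wrist_force: [-0.1, 0.8, 0.1]
gripper_width: -0.3
```

>>> move_arm(deltas=[[3,0,0,0,0,0,1],[6,0,0,0,0,0,1],[9,0,0,0,0,0,1],[12,0,0,0,0,0,1],[15,0,0,0,0,0,1],[18,0,0,0,0,0,1],[21,0,0,0,0,0,1],[24,-0.1,0,0,0,0,1],[27,-0.1,0,0,0,0,1],[30,-0.1,0,0,0,0,1]])

```text
time_s: 14.22
tcp_pos: [520.3, -17.7, 93.1]
tcp_rot: [-90.0, 0.0, -0.8]
wrist_force: [-1.1, 0.3, 0.8]
gripper_width: -0.0
```

```bash
python3 look.py 6
```

```text
14.225 [520.31573783 -17.66001751  93.14853798] [-1.0538434   0.25251274  0.76754015]
can pts 442 Y range -5.330629946688405 47.87775023644611 X 586.6512491459649 645.7025139280589 zmax 110.02228198354834
```

View pics/c6.png

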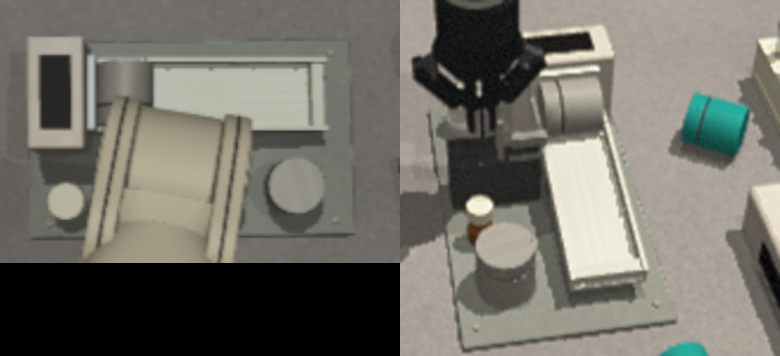

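>>> move_arm(deltas=[[3,0,0,0,0,0,1],[6,-0.1,0,0,0,0,1],[9,-0.1,0,0,0,0,1],[12,-0.2,0,0,0,0,1],[15,-0.2,0,0,0,0,1],[18,-0.2,0,0,0,0,1],[21,-0.3,0,0,0,0,1],[24,-0.3,0,0,0,0,1],[26,-0.3,0,0,0,0,1],[28,-0.4,0,0,0,0,1]])

```text
time_s: 15.58
tcp_pos: [548.3, -18.0, 93.2]
tcp_rot: [-90.0, 0.0, -0.8]
wrist_force: [-0.6, 1.3, -0.6]
gripper_width: -0.2
```

>>> move_arm(deltas=[[1,0,0,0,0,0,1],[2,0,0,0,0,0,1],[3,0,0,0,0,0,1]])

```text
time_s: 15.95
tcp_pos: [551.2, -18.0, 93.2]
tcp_rot: [-90.0, 0.0, -0.8]
wrist_force: [-1.3, 0.3, -0.1]
gripper_width: -0.0
```

```bash
python3 look.py 7; python3 - <<'E'
from h import *
for n in("side7","top7"):
    W=np.load(f"pics/{n}.npz")["W"];X,Y,Z=W[...,0],W[...,1],W[...,2]
    m=(X>540)&(X<640)&(Y>-30)&(Y<-8)&(Z>74)&(Z<90); print(n,m.sum(), W[m][:,0].min() if m.sum() else 0, W[m][:,0].max() if m.sum() else 0)
E
```

```text
15.95 [551.20530968 -18.00797529  93.17803826] [-1.25955155  0.31949153 -0.12315859]
can pts 34 Y range 38.26342586778355 47.973568421631875 X 619.0801692997419 645.6953598551263 zmax 102.4093611284037
side7 148 540.7851834091988 638.1800469729251
top7 0 0 0
```

View pics/c7.png

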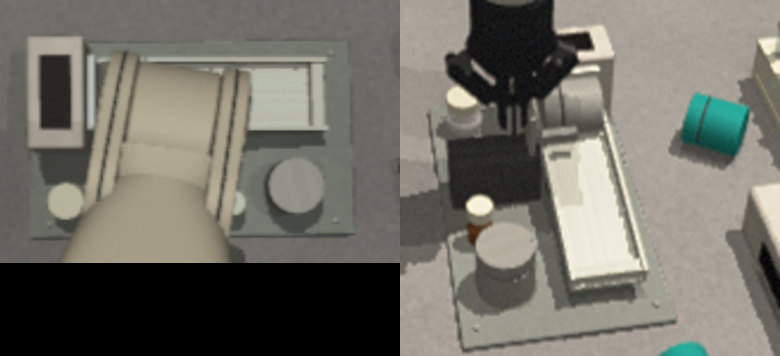

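>>> move_arm(deltas=[[1,0,0,0,0,0,1],[2,0,0,0,0,0,1],[3,0,0,0,0,0,1],[4,0,0,0,0,0,1]])

```text
time_s: 16.55
tcp_pos: [555.2, -18.1, 93.2]
tcp_rot: [-90.0, -0.0, -0.8]
wrist_force: [-1.1, -0.6, -0.6]
gripper_width: 0.2
```

>>> move_arm(deltas=[[0.6,0,0,0,0,0,1],[1.2,0,0,0,0,0,1]])

```text
time_s: 16.8
tcp_pos: [556.2, -18.1, 93.1]
tcp_rot: [-90.0, 0.0, -0.8]
wrist_force: [-3.0, -0.2, 0.9]
gripper_width: 0.1
```

>>> move_arm(deltas=[[0.5,0,0,0,0,0,1],[0.5,0,0,0,0,0,1]])

```text
time_s: 17.05
tcp_pos: [556.2, -18.0, 93.2]
tcp_rot: [-90.0, 0.1, -0.8]
wrist_force: [-5.6, 0.2, 2.6]
gripper_width: -0.0
```

>>> move_arm(deltas=[[-2,0,0,0,0,0,1],[-10,0,0,0,0,0,1],[-25,0,0,0,0,0,1],[-45,0,5,0,0,0,1],[-65,0,25,0,0,0,1],[-85,0,55,0,0,0,1],[-105,0,85,0,0,0,1],[-125,0,110,0,0,0,1],[-145,0,120,0,0,0,1],[-145,0,120,0,0,0,1]])

```text
time_s: 18.3
tcp_pos: [410.7, -17.9, 214.1]
tcp_rot: [-90.0, -0.1, -0.8]
wrist_force: [-0.1, 0.8, 0.4]
gripper_width: -0.0
```

```bash
python3 look.py 8; python3 - <<'E'
from h import *
for n in("side8","top8"):
    W=np.load(f"pics/{n}.npz")["W"];X,Y,Z=W[...,0],W[...,1],W[...,2]
    m=(X>500)&(X<640)&(Y>-40)&(Y<5)&(Z>114)&(Z<125); print(n,"tab",m.sum(), np.median(W[m],0) if m.sum() else 0)
    m=(X>575)&(X<640)&(Y>-27)&(Y<-12)&(Z>76)&(Z<92); print(n,"tongue",m.sum(), W[m].min(0),W[m].max(0))
a=cv2.imread("pics/top8.png");b=cv2.imread("pics/top0.png")
cv2.imwrite("pics/d8.png",cv2.absdiff(a,b)*3)
E
```

```text
18.3 [410.69537419 -17.90508815 214.06306739] [-0.10030855  0.80575317  0.36438095]
can pts 695 Y range -24.331231171364127 47.98512358969433 X 586.2277119827079 645.9379134762 zmax 110.83988548608352
side8 tab 31 [572.80232008 -19.95466148 118.91653442]
side8 tongue 90 [579.53485268 -26.84703132  76.17080108] [620.96903448 -13.08528966  85.73309296]
top8 tab 49 [571.74511474 -19.03831071 120.09460429]
top8 tongue 86 [578.15268734 -24.33123117  78.60784033] [618.40430468 -14.95099152  90.60691905]
```

View pics/c8.png

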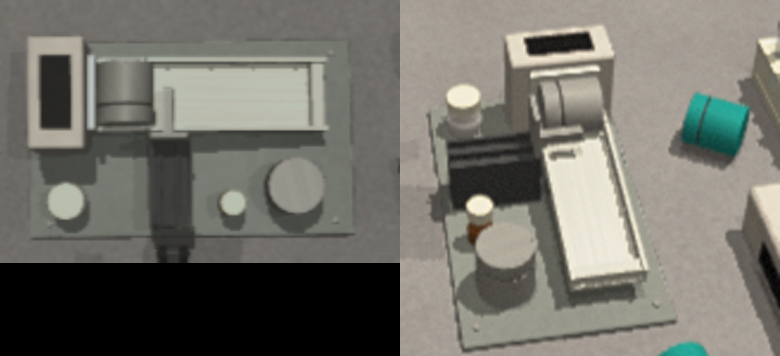

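View pics/d8.png

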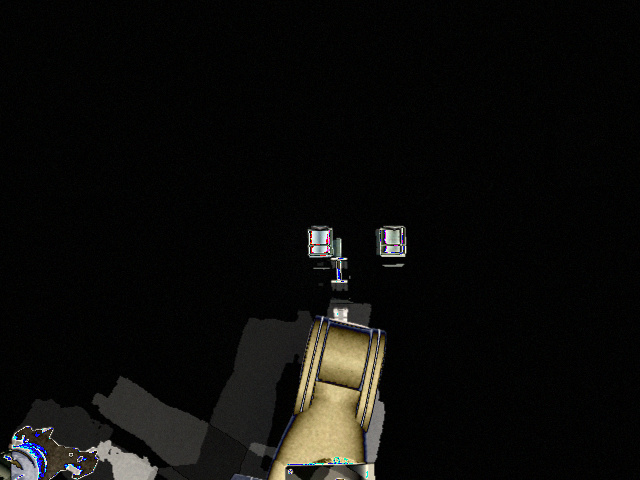

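```bash
python3 -c "
from workcell import robot
print(robot.job_done())"
```

```text
the job is handed in; nothing more can be done
None
```

The can is in the pocket in front of the reader and the keeper is fully home behind it. I handed the job in at about 18.4 s, with the robot clear of everything.

- **Can:** I pushed it up the gutter with closed fingertips at 40 mm/s or less, slowing to about 12 mm/s near the top. The wrist read about 1 to 1.5 N. It dropped into the pocket and stayed there after I backed the fingers off.
- **Keeper:** I pushed the tab until the fingers stopped advancing and the force rose from about 1 N to 5.6 N, which I took as its own stop. The top view shows the tab moved about 47 mm, so with a start of roughly 2 to 3 mm its travel is about 50 mm. The tongue's tip measures at rig y about -2 to -5 mm, against -4 mm expected.
- **Last checks:** Comparing the first and last top views, only the can, the keeper and the arm with its shadows differ. The force at hand-in was within noise, and the TCP was about 120 mm above where it pushed the tab. None of the checks failed.
- **Disagreement:** The estimates of the rig's heading differed by about 1° between features. I used 0.8°, and the can and keeper ended where that predicted.

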